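# Drive the worn bushing out of the suspension link

### The arm

A 6-joint arm with a two-finger parallel gripper is mounted at the origin on a cart in front of the work surface, level with it; the furniture and walls round the work are solid. World frame = base frame: x ahead of the robot, y to its left, z up, the work surface at z = 0. Lengths are in mm, angles in rad, forces in N, time in s.
With the tool pointing down it reaches from about 350 to 775 mm from the base axis. Payload 7.3 kg.
Tool frame: the origin (TCP) lies between the finger pads; the fingertips stand 14 mm ahead of it and the grasp point (between the pads) lies 5 mm behind it; z points along the fingers, y is the line along which they close (so a half turn about z gives the same grasp; the last joint's range is limited). The gripper opens to 92 mm and grips with 3 to 60 N. Pads are 19 mm wide; open, the fingers measure 130 mm over their backs; the gripper's body (75 mm by 190 mm) begins 47 mm behind the grasp point.
Start: joints at [0.993, 0.342, 1.524, -0, 1.275, -0.146], TCP at [219.704, 476.837, 240.741] pointing down, gripper open.
Joint ranges: [-2.53, 2.53], [-0.77, 2.02], [0.04, 2.7], [-1, 4.14], [0.28, 2.66], [-3.11, 3.11]. Speed limits (rad/s): [2.57, 2.57, 3.14, 3.14, 3.14, 3.14].

### API

Orientations are given as [roll, pitch, yaw] about the fixed x, y, z axes, in that order (R = Rz(yaw) Ry(pitch) Rx(roll)).
In Python, from plant import get_obs, cams, close_job gives the robot as it stands. The module is installed in compiled form; this text tells all that it offers.
- The arm moves only by the shell command python3 -m creep 'ROWS'. ROWS is JSON, a list of rows, each an object of numbers: "hand": the opening, from 0 (shut) to 1 (fully open); "tx", "ty", "tz": the shift along the tool's x, y, z in m; "spin": the turn about the tool's z in degrees. In form: [{"hand": .., "tx": .., "ty": .., "tz": .., "spin": ..}, ...]. A call has 1 to 5 rows; each row shifts and turns the commanded pose from where the row before left it, along the tool's axes as they then stand; what a row does not reach is not made up. A row lasts 1/8 s, in which the tool goes at most 62.5 mm and 10.7 degrees, less where a joint would pass 70% of its speed; a pose out of reach is approached as far as the arm can. A call is refused whole if a number of a shift passes 0.0625 or a number of a turn 10.7, either way. A call with a gripper value outside its range is refused whole. The fingers move at their own pace and stop on an object; the grip force is fixed at half the most. Time passes only in rows, so rows that do not move let the fingers close. It gives the time, the measured TCP pose, the force, the opening and the grip force at its end, in the units of the state.
- get_obs(): the state, without advancing time (a new reading comes with each control period).
- cams.capture(name): name is "side" or "top" or "wrist"; returns a dict with "color" (420x560x3 uint8, red, green, blue), "K" (3x3 intrinsics, pixels), "R" (3x3) and "t" (3): a world point X has camera coordinates R X + t. Camera axes: x right, y down, z forward; pixel columns grow to the right and rows downward; lengths in mm; the calibration is good to about 2 mm. A picture is of the moment at which its call begins. There is no depth.
- close_job(): hands the job in; it is judged then, once.
The state is a dict: "time": time; "joint_positions": joint angles; "dq": joint speeds; "tau": joint torques, N m; "tool_pos": TCP position; "tcp_rot": TCP orientation; "contact_force": force on the tool from outside, world axes, zero at the start; "moment": the same for the moment, N m; "grip_width": finger opening in mm; "finger_force": force on a finger pad.
Only numpy, scipy, OpenCV 4.12 (cv2) and the standard library are available. Lean on these libraries where they do the work, as an engineer would, in place of code of your own. Each camera call takes 0.05 s, during which the arm holds its last target. There are 200 camera calls.

### The job

Take the brass drift from the wooden stand, enter it in the eye of the red suspension link and press the worn white bushing down and out, so that it drops into the black catch cup; keep pressing, slowly and never harder than 25 N, until you feel the drift's shoulder bear firmly on the top of the eye (about 12 N), which shows that the bore is clear. Then draw the drift out and stand it back upright in a free hole of the stand, shoulder down on the wood. Leave the steel drift, the red oil bottle, the spanner and the hex key where they are.

Things in the scene. Friction and masses are not known exactly. Their poses are not given: they have to be found in the camera images.
- brass_drift: Brass drift, one round solid piece, 0.2-0.3 kg. Origin: centre of its shoulder's underside, z up the handle. Below: nose 19 mm across, 46 mm long, edge chamfered. Shoulder 33 mm across, 6 mm thick. Above: handle 20 mm across, 6 to 66 mm over the origin, then a 25 mm knob up to 78 mm. Stands in an end hole of the stand, shoulder on the wood; the steel drift is in the other end hole
- steel_drift: Dark steel drift of the same shape, origin likewise, but its nose is only 12 mm across and slips through the bushing's bore: not the one to use. Leave it
- bushing: Worn white plastic sleeve, 22 mm across, 24 mm long, bore 14 mm, 0.03 kg. Origin: centre of its lower end, z up its axis. It sits in the bore of the link's eye, on the bore's axis within 0.5 mm; its upper end starts 2 to 16 mm below the eye's top face (differs, not measured). A rubber liner in the bore grips it: it resists with about 6 to 16 N until it comes free
- press_base: Blue base plate of the press-out jig, fixed, 180 x 112 mm (x -58 to 123, y -56 to 56 mm). Origin: on the bench, below the axis of the eye and of the catch cup; z up. On four studs above it a grey metal plate (x -48 to 113, y -48 to 48 mm) carries the red link, whose arm runs to +x. The plate's height is set by hand and is not measured
- eye_nominal (a point): Point on the eye's axis, 112 mm over the bench, fixed to the base plate: the eye's true top face, rigid, lies anywhere from 12 mm below to 12 mm above it. The eye is an upright red tube 46 mm high, 38 mm outside, bore 23.6 mm (22 at the liner). The bushing comes free with the shoulder still 4 to 16 mm off the face (differs); with the shoulder home the nose ends level with the eye's lower end
- cup_floor (a point): Centre of the inner floor of the black catch cup under the eye, 15 mm over the bench; cup 58 mm across, rim 27 mm over the bench. Nothing on the plate stands higher than the eye's top face
- drift_stand: Wooden drift stand, fixed: block 62 x 178 x 54 mm with three upright through holes in a row along its y. Origin: centre of its underside
- drift_stand_hole0 (a point): Centre of the mouth of the hole at the stand's -y end, on its top face, 54 mm above the bench; hole 23 mm across. Holes are 55 mm apart
- drift_stand_hole1 (a point): The same for the middle hole, which is empty at the start
- drift_stand_hole2 (a point): The same for the hole at the +y end
- oil_bottle: Red oil bottle, 69 mm across, 160 mm high, standing; origin at the centre of its base. Bystander
- open_spanner: Steel spanner, 31 x 212 x 8 mm, lying; origin at the middle of its underside, length along its y. Bystander
- hex_wrench: Black hex key, 35 x 103 x 5 mm, lying; origin at the middle of its underside, length along its y. Bystander
Things that resemble listed ones, but are neither listed nor needed, are in the scene too. Of the things like the brass_drift, leave any that is pink or purple; of the rest the smaller one is meant.

How it is judged (in metres and radians):
On the way, in this order (a step that is already met when the one before it is completed fails the run):
1. the brass drift has been lifted out of the stand (z of brass_drift in the frame of drift_stand above 0.105 m), for 0.1 s.
2. the bushing has dropped into the catch cup and the drift's shoulder bears on the eye with at least 8 N (z of bushing in the frame of press_base below 0.042 m and contact force between brass_drift and link_plate above 8 N), for 0.1 s.
At the end, for the whole second after the job is handed in: The bushing rests in the catch cup (origin under 42 mm high, within 26 mm of the base's origin from above); the brass drift stands at rest in any hole of the stand, within 4 mm of its centre, less than 3 mm off the wood, leaning under 0.08 rad (z of bushing in the frame of press_base below 0.042 m and horizontal distance between bushing and press_base below 0.026 m and linear speed of each of bushing, brass_drift below 0.02 m/s and (horizontal distance between brass_drift and drift_stand_hole0 below 0.004 m or horizontal distance between brass_drift and drift_stand_hole1 below 0.004 m or horizontal distance between brass_drift and drift_stand_hole2 below 0.004 m) and z of brass_drift in the frame of drift_stand below 0.057 m and angle between brass_drift's own z axis and vertical below 0.08 rad); the robot touches nothing.
It fails at once if the drift presses on the link, its plate or the bushing with more than 25 N (contact force between brass_drift and link_plate above 25 N or contact force between brass_drift and bushing above 25 N).
It fails at once if the fingers press on the link or its plate with more than 25 N (contact force between the fingers and link_plate above 25 N).
It fails at once if the fingers touch the bushing (contact force between the fingers and bushing above 0.5 N).
It fails at once if the steel drift is lifted or shifted more than 20 mm (distance of steel_drift from where it was at the start of the episode above 0.02 m).
It fails at once if the oil bottle, the spanner or the hex key is shifted more than 20 mm, or the bottle tipped (distance of any of oil_bottle, open_spanner, hex_wrench from where it was at the start of the episode above 0.02 m or angle between oil_bottle's own z axis and vertical above 0.3 rad).
It also fails if it takes over 72 s, if anything falls off the work surface, if the arm or the gripper's body presses on something with over 40 N, if the wrist force passes 120 N, or if a joint passes its speed limit or range.

## Working session

There is one attempt and no reset: what is moved stays moved. The work goes in short steps, Python scripts to look and compute and a shell command to move; the robot and the scene stay as the last step left them, time stands still between calls to the robot, and variables do not carry over. Pictures are saved under pics/ and viewed, at most 10 in all, crops included, and the job is handed in when it is done.

```bash
mkdir -p pics
python3 - <<'E'
from plant import get_obs,cams
import cv2,pickle
o=get_obs();print(o)
for n in ("top","side"):
    c=cams.capture(n);pickle.dump(c,open(f"{n}.pkl","wb"));cv2.imwrite(f"pics/{n}0.png",c["color"][:,:,::-1]);print(n,c["K"],c["R"],c["t"])
E
```

```text
{'time': 0.0, 'joint_positions': array([ 9.93014477e-01,  3.42721442e-01,  1.52502234e+00,  5.42249962e-06,
        1.27538334e+00, -1.46007412e-01]), 'dq': array([ 1.60674156e-05,  1.64195703e-03,  7.32885005e-04,  5.35809644e-05,
       -2.99672958e-04, -7.89781103e-04]), 'tau': array([-1.75122317e-03, -4.31239629e+01, -2.44221872e+01,  7.16068083e-02,
        5.57091774e-02, -1.57018653e-04]), 'tool_pos': array([219.47361804, 476.50134713, 240.0437487 ]), 'tcp_rot': array([-3.14007527e+00, -2.28378096e-04,  2.70981646e+00]), 'contact_force': array([-0.80242839, -0.60176003, -0.02128944]), 'moment': array([-0.00268987, -0.03442229,  0.04920538]), 'finger_force': 0.0, 'grip_width': 91.87264520046759}
top [[489.01909943   0.         277.00621174]
 [  0.         489.01909943 200.51727765]
 [  0.           0.           1.        ]] [[ 0.0031555  -0.99969747 -0.02439272]
 [-0.98275445  0.00140981 -0.18490997]
 [ 0.18488842  0.02455553 -0.98245269]] [ 62.7257541  537.61787007 830.97583666]
side [[496.20289295   0.         278.54447955]
 [  0.         496.20289295 214.47410873]
 [  0.           0.           1.        ]] [[-0.99973467  0.02293627  0.00212399]
 [ 0.01212084  0.60223594 -0.79822613]
 [-0.01958747 -0.7979886  -0.60235415]] [539.40230657  26.84637582 996.65015243]
```

View pics/top0.png

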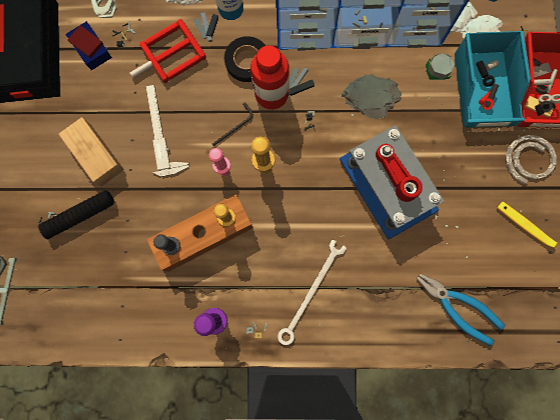

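View pics/side0.png

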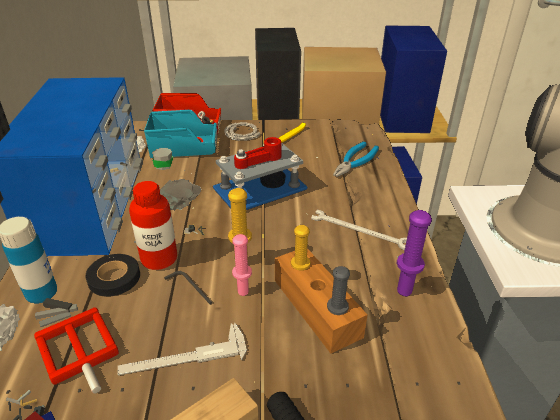

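The top view shows the small brass drift's knob at (224,211), the steel drift at (165,243), the empty hole at (199,232) and the eye ring at (410,187). In the side view the brass knob is at (301,230), the steel knob at (341,272) and the eye at about (272,143). The larger yellow drift at (262,150) and the pink and purple ones are decoys.

```bash
cat > h.py <<'E'
import numpy as np,cv2,pickle
from plant import get_obs,cams
def ray(c,uv):
    d=c["R"].T@np.linalg.inv(c["K"])@np.array([uv[0],uv[1],1.]);return -c["R"].T@c["t"],d
def onz(c,uv,z):
    o,d=ray(c,uv);return o+d*(z-o[2])/d[2]
def tri(c1,p1,c2,p2):
    o1,d1=ray(c1,p1);o2,d2=ray(c2,p2)
    s=np.linalg.lstsq(np.c_[d1,-d2],o2-o1,rcond=None)[0]
    a=o1+s[0]*d1;b=o2+s[1]*d2;return (a+b)/2,np.linalg.norm(a-b)
def proj(c,X):
    q=c["K"]@(c["R"]@np.asarray(X,float)+c["t"]);return q[:2]/q[2]
E
python3 - <<'E'
from h import *
np.set_printoptions(precision=1,suppress=True)
T=pickle.load(open("top.pkl","rb"));S=pickle.load(open("side.pkl","rb"))
for n,p,z in (("brass knob",(224,211),128),("steel knob",(165,243),128),("hole1",(199,232),54),("eye",(410,187),112),("big",(262,144),128)): print(n,onz(T,p,z))
print(tri(T,(224,211),S,(301,230)),tri(T,(165,243),S,(341,272)),tri(T,(410,187),S,(272,143)))
a=cv2.resize(T["color"][120:260,340:450],None,fx=4,fy=4,interpolation=2)
b=cv2.resize(T["color"][190:280,140:260],None,fx=3,fy=3,interpolation=2)
m=np.zeros((560,800,3),np.uint8);m[:,:440]=a;m[:270,440:800]=b
d=cv2.resize(S["color"][125:195,220:310],None,fx=4,fy=4,interpolation=2);m[280:560,440:800]=d
cv2.imwrite("pics/z.png",m[:,:,::-1])
E
```

```text
brass knob [505.7 148.2 128. ]
steel knob [453.  243.2 128. ]
hole1 [480.1 202.   54. ]
eye [ 548.8 -160.9  112. ]
big [619.8  86.8 128. ]
(array([506.9, 148.9, 122.5]), np.float64(0.6817444481013494)) (array([454.3, 244.9, 120.7]), np.float64(1.0677611341186424)) (array([ 549.6, -161.7,  109.2]), np.float64(0.5476195216348846))
```

View pics/z.png

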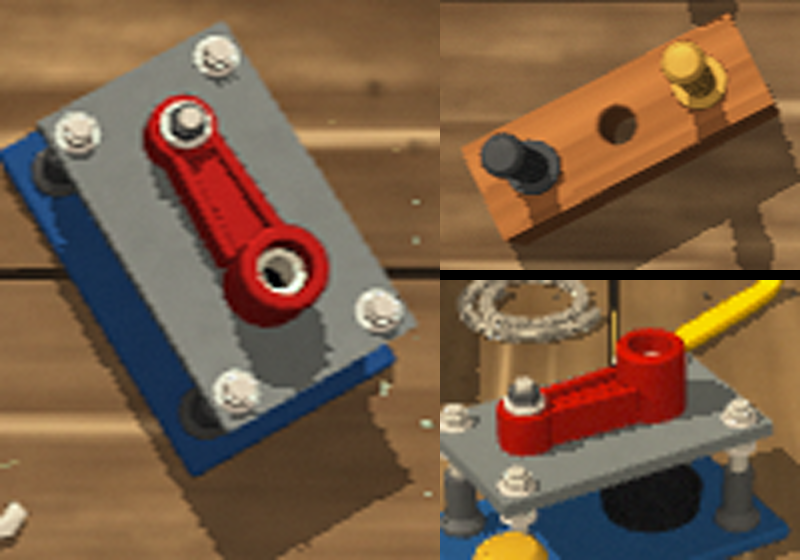

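The crops show the eye ring centred at about (410.8,186.5) in the top view and (273,141) in the side view, with the bushing visible inside. The middle hole is empty. I'll turn the gripper so it closes along the stand's row.

```bash
python3 -m creep '[{"hand":1,"spin":-10.7},{"hand":1,"spin":-10.7},{"hand":1,"spin":-10.7},{"hand":1,"spin":-10.7},{"hand":1,"spin":-10.7}]'
cat >> h.py <<'E'
from scipy.spatial.transform import Rotation as Ro
def to(target):
    o=get_obs();R=Ro.from_euler("xyz",o["tcp_rot"]).as_matrix()
    print("tcp",o["tool_pos"].round(1),"rot",o["tcp_rot"].round(4),"F",o["contact_force"].round(1),"w",round(float(o["grip_width"]),1),"t",o["time"])
    print("tool shift m",(R.T@(np.asarray(target,float)-o["tool_pos"])/1000).round(4),"yaxis deg",np.degrees(np.arctan2(R[1,1],R[0,1])).round(1))
E
python3 -c "
from h import *
to([500,155,230])"
```

```text
tcp [219.5 476.5 240.1] rot [-3.1402e+00 -2.0000e-04  2.7098e+00] F [-0.   0.4 -0.3] w 91.8 t 0.1
tool shift m [-0.3893 -0.1746  0.0103] yaxis deg 65.3invalid input at $[0]: expected keys hand, tx, ty, tz, spin
```

```bash
python3 -m creep '[{"hand":1,"tx":0,"ty":0,"tz":0,"spin":-10.7},{"hand":1,"tx":0,"ty":0,"tz":0,"spin":-10.7},{"hand":1,"tx":0,"ty":0,"tz":0,"spin":-10.7},{"hand":1,"tx":0,"ty":0,"tz":0,"spin":-10.7},{"hand":1,"tx":0,"ty":0,"tz":0,"spin":-10.7}]'
python3 -c "
from h import *
to([500,155,230])"
```

```text
time: 0.72
tool_pos: [219.6, 476.6, 240.3]
tcp_rot: [-3.141, -0.001, -2.634]
contact_force: [0.5, 0.4, 0.5]
grip_width: 91.9
finger_force: 0.0
tcp [219.6 476.6 240.3] rot [-3.1412e+00 -7.0000e-04 -2.6335e+00] F [0.5 0.4 0.5] w 91.9 t 0.725
tool shift m [-0.0885 -0.4174  0.0104] yaxis deg 119.1
```

```bash
python3 -m creep '[{"hand":1,"tx":-0.009,"ty":-0.042,"tz":0,"spin":0},{"hand":1,"tx":-0.009,"ty":-0.042,"tz":0,"spin":0},{"hand":1,"tx":-0.009,"ty":-0.042,"tz":0,"spin":0},{"hand":1,"tx":-0.009,"ty":-0.042,"tz":0,"spin":0},{"hand":1,"tx":-0.009,"ty":-0.042,"tz":0,"spin":0}]' >/dev/null
python3 -m creep '[{"hand":1,"tx":-0.009,"ty":-0.042,"tz":0,"spin":0},{"hand":1,"tx":-0.009,"ty":-0.042,"tz":0,"spin":0},{"hand":1,"tx":-0.009,"ty":-0.042,"tz":0,"spin":0},{"hand":1,"tx":-0.009,"ty":-0.042,"tz":0,"spin":0},{"hand":1,"tx":0,"ty":0,"tz":0,"spin":0}]'
python3 -c "
from h import *
to([507,149,230])
c=cams.capture('wrist');pickle.dump(c,open('w1.pkl','wb'));cv2.imwrite('pics/w1.png',c['color'][:,:,::-1])
print(proj(c,[506.5,148.5,132]),proj(c,[506.5,148.5,60]))
"
```

```text
time: 1.98
tool_pos: [473.9, 182.4, 240.1]
tcp_rot: [-3.141, -0.001, -2.643]
contact_force: [0.3, -0.1, 0.1]
grip_width: 91.7
finger_force: 0.0
tcp [473.9 182.4 240.1] rot [-3.1414e+00 -7.0000e-04 -2.6433e+00] F [ 0.3 -0.1  0.1] w 91.7 t 1.975
tool shift m [-0.0131 -0.0452  0.0101] yaxis deg 118.5
[223.43309763 224.84278905] [234.68397932 202.07316784]
```

View pics/w1.png

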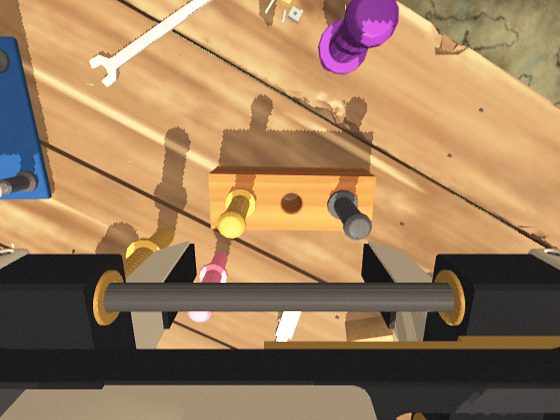

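The wrist view shows the brass knob top at about (231,226) with its shoulder at (239,203), the steel knob at (357,228), and the empty hole at (291,203). I'll measure these with masks.

Run:
```python
from h import *
np.set_printoptions(precision=1,suppress=True)
c=pickle.load(open('w1.pkl','rb'));T=pickle.load(open("top.pkl","rb"));S=pickle.load(open("side.pkl","rb"))
print(c["K"][0,0],"cam at",-c["R"].T@c["t"])
def brass(c,box):
    x0,y0,x1,y1=box;h=cv2.cvtColor(c["color"],cv2.COLOR_RGB2HSV)[y0:y1,x0:x1]
    m=((h[...,0]>19)&(h[...,0]<32)&(h[...,1]>130)&(h[...,2]>120)).astype(np.uint8)
    n,l,s,_=cv2.connectedComponentsWithStats(m);k=1+np.argmax(s[1:,4]);ys,xs=np.where(l==k)
    print("bbox",x0+s[k,0],y0+s[k,1],s[k,2:]);return xs+x0,ys+y0
for n,c_,b in (("w",c,(205,180,270,245)),("t",T,(205,195,250,235)),("s",S,(285,215,320,275))):
    xs,ys=brass(c_,b)
    rows=[(int(y),int(xs[ys==y].min()),int(xs[ys==y].max())) for y in np.unique(ys)];print(n,rows[::2])
print("hole",onz(c,(291,203),54),onz(T,(199,231.5),54)); print("knob w",onz(c,(231,228),128),"shoulder top",onz(c,(239.5,202),60))
```

```text
315.0374447580468 cam at [405.4 146.2 383.6]
bbox 217 216 [ 28  22 321]
w [(216, 227, 233), (218, 223, 241), (220, 219, 243), (222, 217, 243), (224, 218, 244), (226, 218, 244), (228, 218, 244), (230, 219, 243), (232, 220, 242), (234, 222, 240), (236, 225, 238)]
bbox 215 204 [10 11 82]
t [(204, 219, 219), (206, 216, 223), (208, 215, 224), (210, 215, 224), (212, 216, 224), (214, 218, 222)]
bbox 291 225 [ 19  45 592]
s [(225, 299, 304), (227, 296, 307), (229, 295, 308), (231, 294, 308), (233, 295, 308), (235, 296, 307), (237, 296, 306), (239, 296, 306), (241, 296, 306), (243, 295, 306), (245, 296, 306), (247, 295, 306), (249, 295, 306), (251, 295, 306), (253, 295, 306), (255, 295, 306), (257, 294, 305), (259, 292, 308), (261, 291, 309), (263, 291, 309), (265, 292, 309), (267, 293, 307), (269, 297, 304)]
hole [480.1 202.8  54. ] [481.  202.1  54. ]
knob w [507.6 155.5 128. ] shoulder top [504. 153.  60.]
```

```bash
python3 -c "
from h import *
T=pickle.load(open('top.pkl','rb'));print(onz(T,(219.7,209),132))
to([507,154,87])"
```

```text
[508.33334287 154.797596   132.        ]
tcp [472.8 183.6 240.2] rot [ 3.1410e+00 -1.1000e-03 -2.6422e+00] F [ 0.1 -0.1 -0.4] w 91.5 t 2.025
tool shift m [-0.016  -0.0424  0.1531] yaxis deg 118.6
```

```bash
python3 -m creep '[{"hand":1,"tx":-0.008,"ty":-0.021,"tz":0,"spin":0},{"hand":1,"tx":-0.008,"ty":-0.021,"tz":0.02,"spin":0},{"hand":1,"tx":0,"ty":0,"tz":0.02,"spin":0},{"hand":1,"tx":0,"ty":0,"tz":0,"spin":0},{"hand":1,"tx":0,"ty":0,"tz":0,"spin":0}]'
python3 -c "
from h import *
to([507.3,154.3,87])"
```

```text
time: 2.65
tool_pos: [507.1, 155.7, 201.5]
tcp_rot: [-3.141, 0.001, -2.639]
contact_force: [0.2, 0.2, 0.5]
grip_width: 91.9
finger_force: 0.0
tcp [507.1 155.7 201.5] rot [-3.1413e+00  1.0000e-03 -2.6388e+00] F [0.2 0.2 0.5] w 91.9 t 2.65
tool shift m [ 0.0006 -0.0013  0.1145] yaxis deg 118.8
```

```bash
python3 -m creep '[{"hand":1,"tx":0.0005,"ty":-0.001,"tz":0.03,"spin":0},{"hand":1,"tx":0,"ty":0,"tz":0.03,"spin":0},{"hand":1,"tx":0,"ty":0,"tz":0.03,"spin":0},{"hand":1,"tx":0,"ty":0,"tz":0.024,"spin":0},{"hand":1,"tx":0,"ty":0,"tz":0,"spin":0}]'
python3 -c "
from h import *
to([507.3,154.3,87])
for n in ('wrist','top'):
  c=cams.capture(n);pickle.dump(c,open(n+'2.pkl','wb'));cv2.imwrite('pics/%s2.png'%n,c['color'][:,:,::-1])
c=pickle.load(open('wrist2.pkl','rb'));print(proj(c,[507.3,154.3,132]))
"
```

```text
time: 3.28
tool_pos: [506.3, 154.4, 86.3]
tcp_rot: [3.141, -0.002, -2.639]
contact_force: [1.4, -1.3, -0.4]
grip_width: 91.6
finger_force: 0.0
tcp [506.3 154.4  86.3] rot [ 3.1409e+00 -1.8000e-03 -2.6390e+00] F [ 1.4 -1.3 -0.4] w 91.6 t 3.275
tool shift m [-0.0008 -0.0006 -0.0007] yaxis deg 118.8
[274.0549151  335.85998916]
```

View pics/wrist2.png

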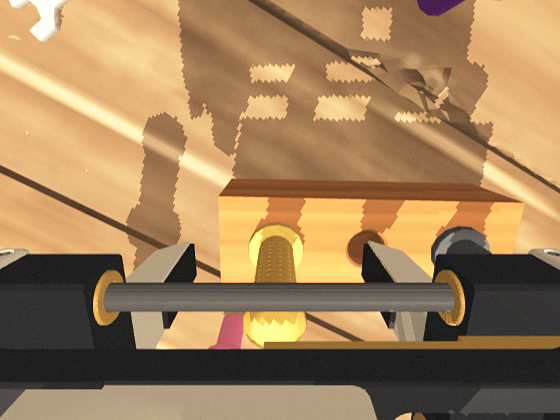

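The drift (shoulder at (276,245), knob at (276,320)) lies midway between the fingers at 195 and 363, so I'll close.

```bash
python3 -m creep '[{"hand":0,"tx":0,"ty":0,"tz":0,"spin":0},{"hand":0,"tx":0,"ty":0,"tz":0,"spin":0},{"hand":0,"tx":0,"ty":0,"tz":0,"spin":0},{"hand":0,"tx":0,"ty":0,"tz":0,"spin":0},{"hand":0,"tx":0,"ty":0,"tz":0,"spin":0}]';python3 -m creep '[{"hand":0,"tx":0,"ty":0,"tz":0,"spin":0},{"hand":0,"tx":0,"ty":0,"tz":0,"spin":0}]'
```

```text
time: 4.0
tool_pos: [506.9, 154.2, 86.7]
tcp_rot: [3.142, 0.0, -2.64]
contact_force: [-0.7, 0.0, -0.7]
grip_width: 46.2
finger_force: 0.0
time: 4.25
tool_pos: [506.9, 154.2, 86.7]
tcp_rot: [3.142, 0.0, -2.64]
contact_force: [-0.7, -0.1, 0.9]
grip_width: 26.5
finger_force: 0.0
```

```bash
python3 -m creep '[{"hand":0,"tx":0,"ty":0,"tz":0,"spin":0},{"hand":0,"tx":0,"ty":0,"tz":0,"spin":0},{"hand":0,"tx":0,"ty":0,"tz":0,"spin":0},{"hand":0,"tx":0,"ty":0,"tz":0,"spin":0}]'; python3 -c "
from h import *
to([507,154,87])"; python3 -m creep '[{"hand":0,"tx":0,"ty":0,"tz":-0.01,"spin":0},{"hand":0,"tx":0,"ty":0,"tz":-0.02,"spin":0},{"hand":0,"tx":0,"ty":0,"tz":-0.03,"spin":0},{"hand":0,"tx":0,"ty":0,"tz":-0.03,"spin":0},{"hand":0,"tx":0,"ty":0,"tz":-0.03,"spin":0}]'; python3 -m creep '[{"hand":0,"tx":0,"ty":0,"tz":-0.02,"spin":0},{"hand":0,"tx":0,"ty":0,"tz":0,"spin":0},{"hand":0,"tx":0,"ty":0,"tz":0,"spin":0}]'
```

```text
time: 4.75
tool_pos: [506.9, 154.2, 86.7]
tcp_rot: [-3.142, 0.0, -2.64]
contact_force: [0.1, -0.8, -1.4]
grip_width: 19.5
finger_force: 30.0
tcp [506.9 154.2  86.7] rot [-3.1416e+00  1.0000e-04 -2.6397e+00] F [ 0.1 -0.8 -1.4] w 19.5 t 4.75
tool shift m [ 0.     -0.0002 -0.0003] yaxis deg 118.8
time: 5.38
tool_pos: [506.4, 154.3, 208.1]
tcp_rot: [3.141, -0.0, -2.64]
contact_force: [-0.1, 1.1, -2.3]
grip_width: 19.6
finger_force: 30.0
time: 5.75
tool_pos: [506.2, 154.2, 225.9]
tcp_rot: [3.141, -0.001, -2.64]
contact_force: [-0.4, -0.2, -2.9]
grip_width: 19.2
finger_force: 30.0
```

```bash
python3 -c "
from h import *
to([549.5,-161.5,226])"
```

```text
tcp [506.2 154.2 225.9] rot [ 3.1409e+00 -1.5000e-03 -2.6396e+00] F [-0.4 -0.2 -2.9] w 19.2 t 5.75
tool shift m [ 1.140e-01 -2.976e-01 -2.000e-04] yaxis deg 118.8
```

```bash
python3 -m creep '[{"hand":0,"tx":0.0114,"ty":-0.0298,"tz":0,"spin":0},{"hand":0,"tx":0.0114,"ty":-0.0298,"tz":0,"spin":0},{"hand":0,"tx":0.0114,"ty":-0.0298,"tz":0,"spin":0},{"hand":0,"tx":0.0114,"ty":-0.0298,"tz":0,"spin":0},{"hand":0,"tx":0.0114,"ty":-0.0298,"tz":0,"spin":0}]'>/dev/null;python3 -m creep '[{"hand":0,"tx":0.0114,"ty":-0.0298,"tz":0,"spin":0},{"hand":0,"tx":0.0114,"ty":-0.0298,"tz":0,"spin":0},{"hand":0,"tx":0.0114,"ty":-0.0298,"tz":0,"spin":0},{"hand":0,"tx":0.0114,"ty":-0.0298,"tz":0,"spin":0},{"hand":0,"tx":0.0114,"ty":-0.0298,"tz":0,"spin":0}]'>/dev/null
python3 -m creep '[{"hand":0,"tx":0,"ty":0,"tz":0,"spin":0},{"hand":0,"tx":0,"ty":0,"tz":0,"spin":0}]'
python3 - <<'E'
from h import *
to([549.5,-161.5,226])
im=[]
for n in ('wrist','top','side'):
  c=cams.capture(n);pickle.dump(c,open(n+'3.pkl','wb'));im.append(c)
w,t,s=im
print(proj(s,[549.5,-161.5,147]),proj(s,[549.5,-161.5,110]),proj(w,[549.5,-161.5,110]),proj(w,[549.5,-161.5,147]))
m=np.zeros((600,800,3),np.uint8)
m[:300,:400]=cv2.resize(w['color'],(400,300));
m[:600,400:]=cv2.resize(s['color'][50:200,220:320],(400,600),interpolation=2)
m[300:,:400]=cv2.resize(t['color'],(400,300))
cv2.imwrite('pics/m3.png',m[:,:,::-1])
E
```

```text
time: 7.25
tool_pos: [549.8, -161.2, 225.6]
tcp_rot: [3.139, -0.001, -2.64]
contact_force: [0.2, 0.4, -1.6]
grip_width: 19.5
finger_force: 30.0
tcp [ 549.8 -161.2  225.6] rot [ 3.1393e+00 -1.1000e-03 -2.6398e+00] F [ 0.2  0.4 -1.6] w 19.5 t 7.25
tool shift m [ 0.0004 -0.0001 -0.0004] yaxis deg 118.8
[272.09235732 126.91051739] [272.19231289 142.7488856 ] [276.54297955 207.88489297] [276.42760409 222.03591021]
```

View pics/m3.png

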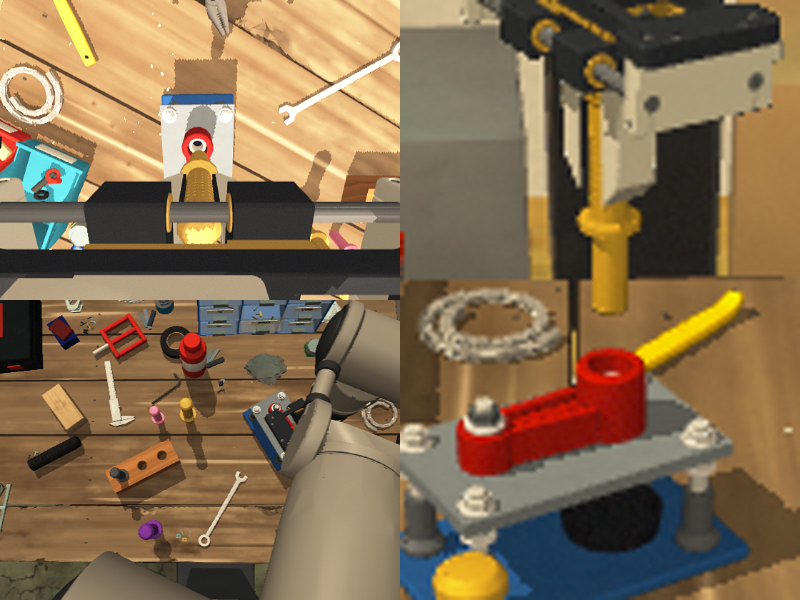

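Run:
```python
from h import *
np.set_printoptions(precision=1,suppress=True)
w=pickle.load(open('wrist3.pkl','rb'));s=pickle.load(open('side3.pkl','rb'));T=pickle.load(open('top.pkl','rb'))
def red(c,b):
    x0,y0,x1,y1=b;h=cv2.cvtColor(c["color"],cv2.COLOR_RGB2HSV)[y0:y1,x0:x1]
    m=((h[...,0]<8)|(h[...,0]>172))&(h[...,1]>120)&(h[...,2]>60);return m
m=red(T,(370,130,440,210)); k=np.where(m);print("T rows",[(int(y)+130,int(np.where(m[y])[0].min())+370,int(np.where(m[y])[0].max())+370) for y in np.unique(k[0])][20::2])
m=red(s,(230,130,300,185)); k=np.where(m);print("S rows",[(int(y)+130,int(np.where(m[y])[0].min())+230,int(np.where(m[y])[0].max())+230) for y in np.unique(k[0])][:20:2])
m=red(w,(240,150,320,240)); k=np.where(m);print("W rows",[(int(y)+150,int(np.where(m[y])[0].min())+240,int(np.where(m[y])[0].max())+240) for y in np.unique(k[0])][::2])
print(-w["R"].T@w["t"])
a=cv2.resize(w['color'][150:270,220:335],(575,600),interpolation=2);cv2.imwrite('pics/w3z.png',a[:,:,::-1])
for z in (147,187): print(z,proj(w,[549.8,-161.2,z]),proj(s,[549.8,-161.2,z]))
```

```text
T rows [(164, 382, 402), (166, 383, 403), (168, 384, 405), (170, 385, 406), (172, 387, 408), (174, 388, 409), (176, 389, 413), (178, 390, 417), (180, 391, 419), (182, 392, 420), (184, 393, 421), (186, 394, 421), (188, 396, 421), (190, 396, 421), (192, 396, 420), (194, 396, 418), (196, 397, 416), (198, 399, 414), (200, 402, 411)]
S rows [(137, 268, 275), (139, 265, 279), (141, 264, 280), (143, 264, 280), (145, 264, 280), (147, 259, 280), (149, 253, 280), (151, 247, 281), (153, 245, 281), (155, 235, 281)]
W rows [(178, 271, 280), (180, 267, 286), (182, 264, 289), (184, 262, 290), (186, 260, 292), (188, 259, 293), (190, 258, 294), (192, 258, 295), (194, 257, 295), (196, 257, 296), (198, 256, 296), (200, 256, 297), (202, 255, 297), (204, 255, 297), (206, 255, 297), (208, 255, 297), (210, 255, 297), (212, 255, 297), (214, 256, 296), (216, 257, 295), (218, 258, 294), (220, 260, 293), (222, 261, 292), (224, 261, 265), (226, 261, 262)]
[ 481.6 -197.9  369.1]
147 [276.6 222.6] [271.9 127. ]
187 [276.4 243.7] [271.8 109.1]
```

View pics/w3z.png

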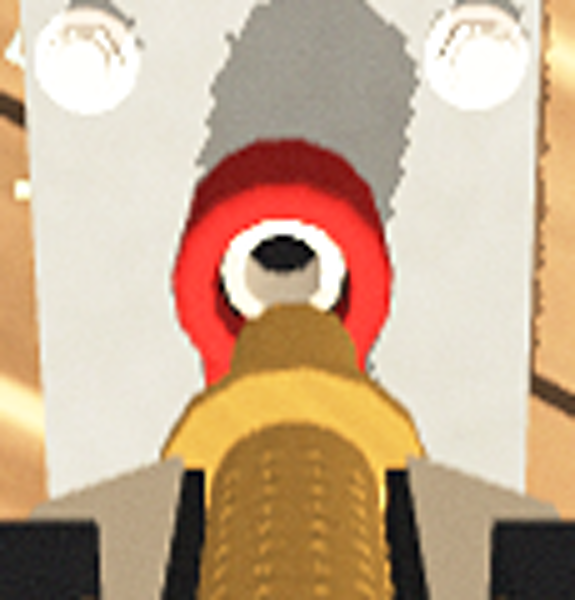

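The zoom shows the eye ring centred at about (276.5,206.5) in full wrist pixels, with the white bushing inside it. The nose tip's far edge is at about v=210.6, x centre 279.

Run:
```python
from h import *
np.set_printoptions(precision=1,suppress=True)
w=pickle.load(open('wrist3.pkl','rb'));s=pickle.load(open('side3.pkl','rb'));T=pickle.load(open('top.pkl','rb'))
tx=np.array([-.877,-.48,0]);P=np.array([549.8,-161.2,0.])
print("tri Tside",tri(T,(411.1,186.3),s,(272.7,141.3)),"tri T w",tri(T,(411.1,186.3),w,(276.5,206.5)))
for z in (105,110,115): print(z,"T",onz(T,(411.1,186.3),z),"W",onz(w,(276.5,206.5),z),"far edge 38 W v",proj(w,np.array([549.5,-161.5,z])-19*tx))
for off in(-2,0,2): print(off,"nose far edge",proj(w,P+off*tx+[0,0,147]-9*tx),"shoulder far",proj(w,P+off*tx+[0,0,199]-16.5*tx))
```

```text
tri Tside (array([ 549. , -162.4,  113.2]), np.float64(1.321980236135147)) tri T w (array([ 548.8, -162.5,  112.4]), np.float64(2.018480358633011))
105 T [ 551.5 -164.6  105. ] W [ 549.7 -161.4  105. ] far edge 38 W v [276.6 226.7]
110 T [ 550.4 -163.3  110. ] W [ 548.4 -162.1  110. ] far edge 38 W v [276.6 228.7]
115 T [ 549.3 -162.   115. ] W [ 547.1 -162.8  115. ] far edge 38 W v [276.5 230.7]
-2 nose far edge [276.6 236.3] shoulder far [276.4 279.9]
0 nose far edge [276.6 233.8] shoulder far [276.4 276.9]
2 nose far edge [276.6 231.3] shoulder far [276.4 273.9]
```

```bash
python3 -m creep '[{"hand":0,"tx":0.0012,"ty":-0.0014,"tz":0.01,"spin":0},{"hand":0,"tx":0,"ty":0,"tz":0.01,"spin":0},{"hand":0,"tx":0,"ty":0,"tz":0.002,"spin":0},{"hand":0,"tx":0,"ty":0,"tz":0,"spin":0},{"hand":0,"tx":0,"ty":0,"tz":0,"spin":0}]'
python3 - <<'E'
from h import *
np.set_printoptions(precision=1,suppress=True)
w=cams.capture('wrist');s=cams.capture('side');pickle.dump(w,open('wrist4.pkl','wb'))
o=get_obs();P=o["tool_pos"];print(P)
m=np.zeros((600,800,3),np.uint8)
m[:,:500]=cv2.resize(w['color'][165:265,235:318],(500,600),interpolation=2)
m[:,500:]=cv2.resize(s['color'][80:180,248:298],(300,600),interpolation=2)
cv2.imwrite('pics/m4.png',m[:,:,::-1]);print(proj(w,P-[0,0,78.7]),proj(w,[P[0],P[1],112]),proj(s,P-[0,0,78.7]))
E
```

```text
time: 8.02
tool_pos: [550.1, -163.7, 205.0]
tcp_rot: [-3.141, 0.0, -2.64]
contact_force: [-0.2, 0.3, -1.8]
grip_width: 19.6
finger_force: 30.0
[ 550.1 -163.8  205. ]
[276.9 222.3] [277.  216.3] [271.9 135.3]
```

View pics/m4.png

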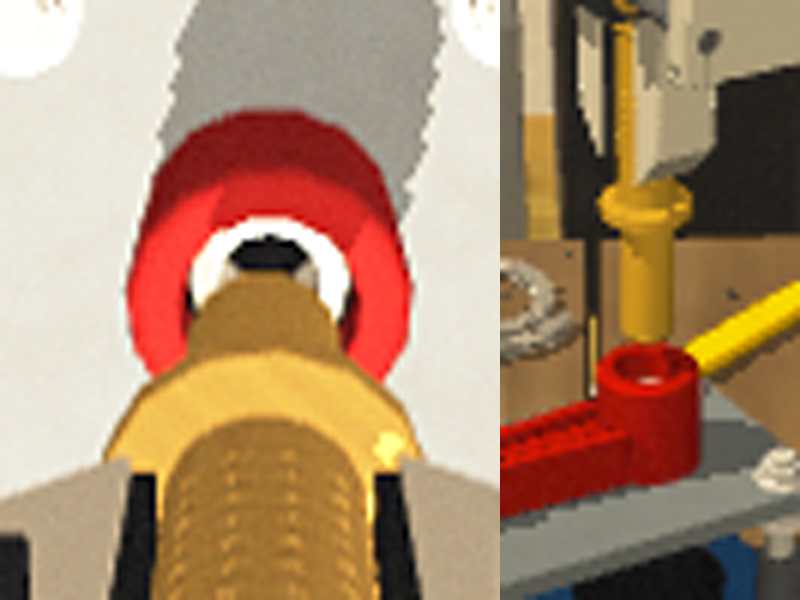

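The nose is centred at x=264 against the eye's 269 in the crop (about 0.7 mm off), and the side view is aligned. I'll correct by +0.8 mm in ty and lower gently.

```bash
python3 -m creep '[{"hand":0,"tx":0.0002,"ty":0.0008,"tz":0.002,"spin":0},{"hand":0,"tx":0,"ty":0,"tz":0.002,"spin":0},{"hand":0,"tx":0,"ty":0,"tz":0.002,"spin":0},{"hand":0,"tx":0,"ty":0,"tz":0.002,"spin":0},{"hand":0,"tx":0,"ty":0,"tz":0.002,"spin":0}]'
python3 -m creep '[{"hand":0,"tx":0,"ty":0,"tz":0.001,"spin":0},{"hand":0,"tx":0,"ty":0,"tz":0.001,"spin":0},{"hand":0,"tx":0,"ty":0,"tz":0.001,"spin":0},{"hand":0,"tx":0,"ty":0,"tz":0.001,"spin":0},{"hand":0,"tx":0,"ty":0,"tz":0,"spin":0}]'
```

```text
time: 8.75
tool_pos: [549.4, -163.1, 194.6]
tcp_rot: [3.142, 0.0, -2.64]
contact_force: [-0.0, -0.4, -1.6]
grip_width: 19.3
finger_force: 30.0
time: 9.38
tool_pos: [549.3, -163.1, 190.6]
tcp_rot: [3.141, -0.0, -2.64]
contact_force: [-0.3, -0.4, -1.6]
grip_width: 19.5
finger_force: 30.0
```

```bash
python3 -m creep '[{"hand":0,"tx":0,"ty":0,"tz":0.001,"spin":0},{"hand":0,"tx":0,"ty":0,"tz":0.001,"spin":0},{"hand":0,"tx":0,"ty":0,"tz":0,"spin":0}]'
python3 -m creep '[{"hand":0,"tx":0,"ty":0,"tz":0.001,"spin":0},{"hand":0,"tx":0,"ty":0,"tz":0.001,"spin":0},{"hand":0,"tx":0,"ty":0,"tz":0,"spin":0}]'|grep -E "tool_pos|force"
```

```text
time: 9.75
tool_pos: [549.3, -163.1, 188.6]
tcp_rot: [3.141, -0.0, -2.64]
contact_force: [0.2, -0.3, -2.8]
grip_width: 19.5
finger_force: 30.0
tool_pos: [549.3, -163.1, 186.6]
contact_force: [0.1, -1.1, -1.8]
finger_force: 30.0
```

```bash
python3 -m creep '[{"hand":0,"tx":0,"ty":0,"tz":0.001,"spin":0},{"hand":0,"tx":0,"ty":0,"tz":0.001,"spin":0},{"hand":0,"tx":0,"ty":0,"tz":0,"spin":0}]'|grep -E "tool_pos|force"
```

```text
tool_pos: [549.3, -163.1, 184.6]
contact_force: [0.0, -0.8, -3.0]
finger_force: 30.0
```

```bash
python3 -m creep '[{"hand":0,"tx":0,"ty":0,"tz":0.001,"spin":0},{"hand":0,"tx":0,"ty":0,"tz":0.001,"spin":0},{"hand":0,"tx":0,"ty":0,"tz":0,"spin":0}]'|grep -E "tool_pos|force"
```

```text
tool_pos: [549.3, -163.1, 182.6]
contact_force: [0.3, 0.5, -2.1]
finger_force: 30.0
```

```bash
python3 -m creep '[{"hand":0,"tx":0,"ty":0,"tz":0.001,"spin":0},{"hand":0,"tx":0,"ty":0,"tz":0.001,"spin":0},{"hand":0,"tx":0,"ty":0,"tz":0,"spin":0}]'|grep -E "tool_pos|force"
python3 - <<'E'
from h import *
s=cams.capture('side');w=cams.capture('wrist')
m=np.zeros((600,800,3),np.uint8)
m[:,:500]=cv2.resize(w['color'][165:265,235:318],(500,600),interpolation=2)
m[:,500:]=cv2.resize(s['color'][80:180,248:298],(300,600),interpolation=2)
cv2.imwrite('pics/m5.png',m[:,:,::-1])
E
```

```text
tool_pos: [549.6, -163.3, 181.8]
contact_force: [-1.3, 0.8, 3.8]
finger_force: 30.0
```

View pics/m5.png

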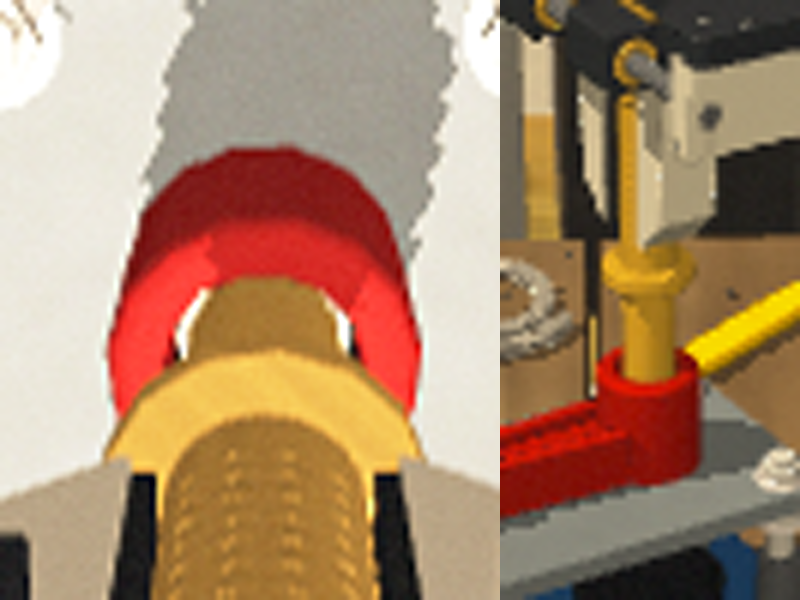

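The nose is inside the eye in both views, about 9 mm in by the triangulated top of 112, and it now rests on the bushing with about 6 N. It sits slightly towards +tx, so I'll nudge it back and press in small steps.

```bash
python3 -m creep '[{"hand":0,"tx":-0.0005,"ty":0,"tz":0.0005,"spin":0},{"hand":0,"tx":0,"ty":0,"tz":0.0005,"spin":0},{"hand":0,"tx":0,"ty":0,"tz":0,"spin":0}]'|grep -E "tool_pos|force"
```

```text
tool_pos: [549.8, -163.2, 181.1]
contact_force: [-3.2, -0.5, 7.7]
finger_force: 30.0
```

```bash
python3 -m creep '[{"hand":0,"tx":0,"ty":0,"tz":0.0005,"spin":0},{"hand":0,"tx":0,"ty":0,"tz":0.0005,"spin":0},{"hand":0,"tx":0,"ty":0,"tz":0,"spin":0}]'|grep -E "tool_pos|force"
```

```text
tool_pos: [549.8, -163.2, 180.1]
contact_force: [-2.5, -0.1, 6.4]
finger_force: 30.0
```

```bash
python3 -m creep '[{"hand":0,"tx":0.0004,"ty":0,"tz":0.0005,"spin":0},{"hand":0,"tx":0,"ty":0,"tz":0.0005,"spin":0},{"hand":0,"tx":0,"ty":0,"tz":0.0005,"spin":0},{"hand":0,"tx":0,"ty":0,"tz":0.0005,"spin":0}]'|grep -E "tool_pos|force"
```

```text
tool_pos: [549.7, -163.3, 178.2]
contact_force: [-3.0, 0.8, 8.5]
finger_force: 30.0
```

```bash
python3 -m creep '[{"hand":0,"tx":0,"ty":0,"tz":0.0005,"spin":0},{"hand":0,"tx":0,"ty":0,"tz":0.0005,"spin":0},{"hand":0,"tx":0,"ty":0,"tz":0.0005,"spin":0},{"hand":0,"tx":0,"ty":0,"tz":0.0005,"spin":0},{"hand":0,"tx":0,"ty":0,"tz":0.0005,"spin":0}]'|grep -E "tool_pos|force"
```

```text
tool_pos: [549.7, -163.2, 175.7]
contact_force: [-2.6, 1.3, 8.7]
finger_force: 30.0
```

```bash
for i in 1; do python3 -m creep '[{"hand":0,"tx":0.0003,"ty":0.0004,"tz":0.0008,"spin":0},{"hand":0,"tx":0,"ty":0,"tz":0.0008,"spin":0},{"hand":0,"tx":0,"ty":0,"tz":0.0008,"spin":0},{"hand":0,"tx":0,"ty":0,"tz":0.0008,"spin":0},{"hand":0,"tx":0,"ty":0,"tz":0.0008,"spin":0}]'|grep -E "tool_pos|force";done
```

```text
tool_pos: [549.5, -163.1, 171.9]
contact_force: [-2.3, 1.6, 9.0]
finger_force: 30.0
```

```bash
python3 -m creep '[{"hand":0,"tx":0,"ty":0,"tz":0.0008,"spin":0},{"hand":0,"tx":0,"ty":0,"tz":0.0008,"spin":0},{"hand":0,"tx":0,"ty":0,"tz":0.0008,"spin":0},{"hand":0,"tx":0,"ty":0,"tz":0.0008,"spin":0},{"hand":0,"tx":0,"ty":0,"tz":0.0008,"spin":0}]'|grep -E "tool_pos|force"
```

```text
tool_pos: [549.4, -163.1, 167.8]
contact_force: [-3.0, 0.1, 8.6]
finger_force: 30.0
```

```bash
python3 -m creep '[{"hand":0,"tx":0,"ty":0,"tz":0.0008,"spin":0},{"hand":0,"tx":0,"ty":0,"tz":0.0008,"spin":0},{"hand":0,"tx":0,"ty":0,"tz":0.0008,"spin":0},{"hand":0,"tx":0,"ty":0,"tz":0.0008,"spin":0},{"hand":0,"tx":0,"ty":0,"tz":0.0008,"spin":0}]'|grep -E "tool_pos|force"
```

```text
tool_pos: [549.3, -163.1, 163.3]
contact_force: [-1.5, -0.5, 4.2]
finger_force: 30.0
```

```bash
python3 -m creep '[{"hand":0,"tx":0,"ty":0,"tz":0.0008,"spin":0},{"hand":0,"tx":0,"ty":0,"tz":0.0008,"spin":0},{"hand":0,"tx":0,"ty":0,"tz":0.0008,"spin":0},{"hand":0,"tx":0,"ty":0,"tz":0.0008,"spin":0},{"hand":0,"tx":0,"ty":0,"tz":0.0008,"spin":0}]'|grep -E "tool_pos|force"
```

```text
tool_pos: [548.8, -162.7, 157.7]
contact_force: [0.5, -0.8, -2.5]
finger_force: 30.0
```

```bash
python3 -m creep '[{"hand":0,"tx":0,"ty":0,"tz":0.0006,"spin":0},{"hand":0,"tx":0,"ty":0,"tz":0.0006,"spin":0},{"hand":0,"tx":0,"ty":0,"tz":0.0006,"spin":0},{"hand":0,"tx":0,"ty":0,"tz":0.0006,"spin":0},{"hand":0,"tx":0,"ty":0,"tz":0.0006,"spin":0}]'|grep -E "tool_pos|force"
```

```text
tool_pos: [549.0, -162.8, 155.2]
contact_force: [-0.3, -0.2, -2.4]
finger_force: 30.0
```

```bash
python3 -m creep '[{"hand":0,"tx":0,"ty":0,"tz":0.0006,"spin":0},{"hand":0,"tx":0,"ty":0,"tz":0.0006,"spin":0},{"hand":0,"tx":0,"ty":0,"tz":0.0006,"spin":0},{"hand":0,"tx":0,"ty":0,"tz":0.0006,"spin":0},{"hand":0,"tx":0,"ty":0,"tz":0.0006,"spin":0}]'|grep -E "tool_pos|force"
```

```text
tool_pos: [549.0, -162.8, 152.2]
contact_force: [0.6, -0.9, -1.7]
finger_force: 30.0
```

```bash
python3 -m creep '[{"hand":0,"tx":0,"ty":0,"tz":0.0006,"spin":0},{"hand":0,"tx":0,"ty":0,"tz":0.0006,"spin":0},{"hand":0,"tx":0,"ty":0,"tz":0.0006,"spin":0},{"hand":0,"tx":0,"ty":0,"tz":0.0006,"spin":0},{"hand":0,"tx":0,"ty":0,"tz":0,"spin":0}]'|grep -E "tool_pos|force"
```

```text
tool_pos: [549.0, -162.8, 149.8]
contact_force: [-0.0, -0.5, -2.2]
finger_force: 30.0
```

```bash
python3 -m creep '[{"hand":0,"tx":0,"ty":0,"tz":0.0006,"spin":0},{"hand":0,"tx":0,"ty":0,"tz":0.0006,"spin":0},{"hand":0,"tx":0,"ty":0,"tz":0.0006,"spin":0},{"hand":0,"tx":0,"ty":0,"tz":0,"spin":0}]'|grep -E "tool_pos|force"
```

```text
tool_pos: [549.0, -162.8, 147.9]
contact_force: [0.4, -0.6, -1.6]
finger_force: 30.0
```

```bash
python3 -m creep '[{"hand":0,"tx":0,"ty":0,"tz":0.0006,"spin":0},{"hand":0,"tx":0,"ty":0,"tz":0.0006,"spin":0},{"hand":0,"tx":0,"ty":0,"tz":0,"spin":0}]'|grep -E "tool_pos|force"
```

```text
tool_pos: [549.1, -162.9, 147.2]
contact_force: [-1.4, 0.5, 1.6]
finger_force: 30.0
```

```bash
python3 -m creep '[{"hand":0,"tx":0,"ty":0,"tz":0.0005,"spin":0},{"hand":0,"tx":0,"ty":0,"tz":0.0003,"spin":0},{"hand":0,"tx":0,"ty":0,"tz":0,"spin":0}]'|grep -E "tool_pos|force"
```

```text
tool_pos: [549.2, -162.9, 147.0]
contact_force: [-2.4, 1.3, 6.5]
finger_force: 30.0
```

```bash
python3 -m creep '[{"hand":0,"tx":0,"ty":0,"tz":0.0003,"spin":0},{"hand":0,"tx":0,"ty":0,"tz":0,"spin":0}]'|grep -E "tool_pos|force"
```

```text
tool_pos: [549.2, -162.9, 146.9]
contact_force: [-2.9, 0.9, 7.8]
finger_force: 30.0
```

```bash
python3 -m creep '[{"hand":0,"tx":0,"ty":0,"tz":0.0004,"spin":0},{"hand":0,"tx":0,"ty":0,"tz":0.0002,"spin":0},{"hand":0,"tx":0,"ty":0,"tz":0,"spin":0},{"hand":0,"tx":0,"ty":0,"tz":0,"spin":0}]'
python3 - <<'E'
from h import *
s=cams.capture('side');m=cv2.resize(s['color'][100:220,200:320],(600,600),interpolation=2);cv2.imwrite('pics/m6.png',m[:,:,::-1])
E
```

```text
time: 19.6
tool_pos: [549.3, -163.0, 146.7]
tcp_rot: [-3.14, 0.001, -2.64]
contact_force: [-3.0, 1.8, 11.4]
grip_width: 19.5
finger_force: 30.0
```

View pics/m6.png

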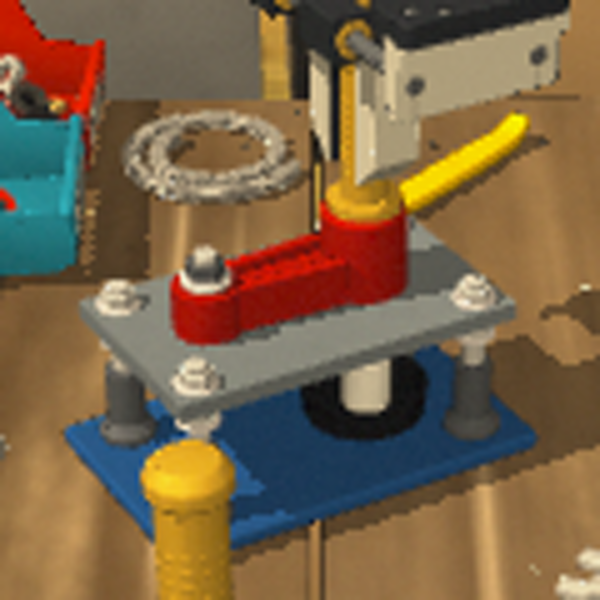

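The shoulder is home on the eye with about 13 N net, and the bushing stands in the black cup at crop (367,385). Now I'll draw the drift out.

```bash
python3 -m creep '[{"hand":0,"tx":0.0002,"ty":0.0002,"tz":-0.004,"spin":0},{"hand":0,"tx":0,"ty":0,"tz":-0.01,"spin":0},{"hand":0,"tx":0,"ty":0,"tz":-0.015,"spin":0},{"hand":0,"tx":0,"ty":0,"tz":-0.02,"spin":0},{"hand":0,"tx":0,"ty":0,"tz":-0.02,"spin":0}]'|grep -E "tool_pos|force"
python3 -m creep '[{"hand":0,"tx":0,"ty":0,"tz":-0.014,"spin":0},{"hand":0,"tx":0,"ty":0,"tz":0,"spin":0},{"hand":0,"tx":0,"ty":0,"tz":0,"spin":0}]'|grep -E "tool_pos|force"
python3 -c "
from h import *
to([506.9,154.2,226])"
```

```text
tool_pos: [548.8, -162.8, 215.5]
contact_force: [0.2, -0.2, -2.6]
finger_force: 30.0
tool_pos: [548.3, -162.6, 227.4]
contact_force: [-0.6, -0.5, -1.8]
finger_force: 30.0
tcp [ 548.3 -162.6  227.4] rot [ 3.1405e+00 -7.0000e-04 -2.6396e+00] F [-0.6 -0.5 -1.8] w 19.5 t 20.65
tool shift m [-0.1161  0.2977  0.0017] yaxis deg 118.8
```

```bash
python3 -m creep '[{"hand":0,"tx":-0.0116,"ty":0.0298,"tz":0,"spin":0},{"hand":0,"tx":-0.0116,"ty":0.0298,"tz":0,"spin":0},{"hand":0,"tx":-0.0116,"ty":0.0298,"tz":0,"spin":0},{"hand":0,"tx":-0.0116,"ty":0.0298,"tz":0,"spin":0},{"hand":0,"tx":-0.0116,"ty":0.0298,"tz":0,"spin":0}]'>/dev/null
python3 -m creep '[{"hand":0,"tx":-0.0116,"ty":0.0298,"tz":0,"spin":0},{"hand":0,"tx":-0.0116,"ty":0.0298,"tz":0,"spin":0},{"hand":0,"tx":-0.0116,"ty":0.0298,"tz":0,"spin":0},{"hand":0,"tx":-0.0116,"ty":0.0298,"tz":0,"spin":0},{"hand":0,"tx":-0.0116,"ty":0.0298,"tz":0,"spin":0}]'>/dev/null
python3 -m creep '[{"hand":0,"tx":0,"ty":0,"tz":0,"spin":0},{"hand":0,"tx":0,"ty":0,"tz":0,"spin":0},{"hand":0,"tx":0,"ty":0,"tz":0,"spin":0}]'|grep -E "tool_pos|force"
python3 -c "
from h import *
to([506.9,154.2,145])"
```

```text
tool_pos: [507.1, 153.4, 227.8]
contact_force: [-0.2, 0.9, -2.6]
finger_force: 30.0
tcp [507.1 153.4 227.8] rot [ 3.1416e+00 -6.0000e-04 -2.6407e+00] F [-0.2  0.9 -2.6] w 19.5 t 22.275
tool shift m [-0.0002  0.0008  0.0828] yaxis deg 118.7
```

```bash
python3 -m creep '[{"hand":0,"tx":0,"ty":0.0008,"tz":0.025,"spin":0},{"hand":0,"tx":0,"ty":0,"tz":0.03,"spin":0},{"hand":0,"tx":0,"ty":0,"tz":0.03,"spin":0},{"hand":0,"tx":0,"ty":0,"tz":0,"spin":0},{"hand":0,"tx":0,"ty":0,"tz":0,"spin":0}]'|grep -E "tool_pos|force"
python3 - <<'E'
from h import *
to([506.9,154.2,130])
s=cams.capture('side');h=cv2.cvtColor(s["color"],cv2.COLOR_RGB2HSV)
m=((h[...,0]>19)&(h[...,0]<32)&(h[...,1]>130)&(h[...,2]>100))
P=get_obs()["tool_pos"]
for z in (-32,-45,-55,-65,-75):
    u,v=proj(s,P+[0,0,z]);v=int(round(v));x=[i for i in range(int(u)-14,int(u)+15) if m[v,i]];print(z,v,round(u,1),x[:1],x[-1:],len(x))
E
```

```text
tool_pos: [507.5, 154.7, 144.2]
contact_force: [-0.1, -0.5, -2.0]
finger_force: 30.0
tcp [507.5 154.7 144.2] rot [-3.1410e+00  1.6000e-03 -2.6404e+00] F [-0.1 -0.5 -2. ] w 19.3 t 22.9
tool shift m [ 0.0008 -0.0001  0.0142] yaxis deg 118.7
-32 237 300.8 [292] [311] 19
-45 243 300.6 [296] [306] 11
-55 248 300.4 [296] [306] 11
-65 253 300.2 [296] [305] 10
-75 257 300.0 [296] [305] 10
```

```bash
python3 -m creep '[{"hand":0,"tx":0.0006,"ty":0,"tz":0.004,"spin":0},{"hand":0,"tx":0,"ty":0,"tz":0.004,"spin":0},{"hand":0,"tx":0,"ty":0,"tz":0.003,"spin":0},{"hand":0,"tx":0,"ty":0,"tz":0.0015,"spin":0},{"hand":0,"tx":0,"ty":0,"tz":0.0015,"spin":0}]'|grep -E "tool_pos|force"
```

```text
tool_pos: [506.2, 154.7, 129.0]
contact_force: [-0.1, 0.3, -2.7]
finger_force: 30.0
```

```bash
python3 -m creep '[{"hand":0,"tx":0,"ty":0,"tz":0.001,"spin":0},{"hand":0,"tx":0,"ty":0,"tz":0.001,"spin":0},{"hand":0,"tx":0,"ty":0,"tz":0,"spin":0}]'|grep -E "tool_pos|force"
```

```text
tool_pos: [506.1, 154.7, 127.1]
contact_force: [0.4, -0.0, -2.4]
finger_force: 30.0
```

```bash
python3 -m creep '[{"hand":0,"tx":0,"ty":0,"tz":0.001,"spin":0},{"hand":0,"tx":0,"ty":0,"tz":0.001,"spin":0},{"hand":0,"tx":0,"ty":0,"tz":0,"spin":0}]'|grep -E "tool_pos|force"
```

```text
tool_pos: [506.1, 154.7, 125.0]
contact_force: [0.8, -0.8, -2.1]
finger_force: 30.0
```

```bash
python3 -m creep '[{"hand":0,"tx":-0.0005,"ty":-0.0005,"tz":0.006,"spin":0},{"hand":0,"tx":0,"ty":0,"tz":0.008,"spin":0},{"hand":0,"tx":0,"ty":0,"tz":0.008,"spin":0},{"hand":0,"tx":0,"ty":0,"tz":0.006,"spin":0},{"hand":0,"tx":0,"ty":0,"tz":0.004,"spin":0}]'|grep -E "tool_pos|force"
python3 -m creep '[{"hand":0,"tx":0,"ty":0,"tz":0.002,"spin":0},{"hand":0,"tx":0,"ty":0,"tz":0.001,"spin":0},{"hand":0,"tx":0,"ty":0,"tz":0.001,"spin":0},{"hand":0,"tx":0,"ty":0,"tz":0,"spin":0}]'|grep -E "tool_pos|force"
```

```text
tool_pos: [506.7, 154.5, 92.5]
contact_force: [-0.9, -0.1, -1.6]
finger_force: 30.0
tool_pos: [506.9, 154.5, 89.2]
contact_force: [-0.2, -0.5, -3.1]
finger_force: 30.0
```

```bash
python3 -m creep '[{"hand":0,"tx":0,"ty":0,"tz":0.001,"spin":0},{"hand":0,"tx":0,"ty":0,"tz":0.001,"spin":0},{"hand":0,"tx":0,"ty":0,"tz":0.0005,"spin":0},{"hand":0,"tx":0,"ty":0,"tz":0,"spin":0}]'|grep -E "tool_pos|force"
```

```text
tool_pos: [506.8, 154.5, 86.7]
contact_force: [-0.4, -0.0, -1.1]
finger_force: 30.0
```

```bash
python3 -m creep '[{"hand":0,"tx":0,"ty":0,"tz":0.0005,"spin":0},{"hand":0,"tx":0,"ty":0,"tz":0,"spin":0}]'|grep -E "tool_pos|force"
python3 -m creep '[{"hand":1,"tx":0,"ty":0,"tz":0,"spin":0},{"hand":1,"tx":0,"ty":0,"tz":0,"spin":0},{"hand":1,"tx":0,"ty":0,"tz":0,"spin":0},{"hand":1,"tx":0,"ty":0,"tz":0,"spin":0},{"hand":1,"tx":0,"ty":0,"tz":0,"spin":0}]'|grep -E "tool_pos|force|width"
python3 -m creep '[{"hand":1,"tx":0,"ty":0,"tz":0,"spin":0},{"hand":1,"tx":0,"ty":0,"tz":0,"spin":0},{"hand":1,"tx":0,"ty":0,"tz":0,"spin":0}]'|grep -E "tool_pos|force|width"
```

```text
tool_pos: [506.8, 154.5, 86.7]
contact_force: [-2.5, -1.5, 5.5]
finger_force: 30.0
tool_pos: [506.8, 154.5, 86.1]
contact_force: [-1.1, 0.0, 0.3]
grip_width: 64.9
finger_force: 0.0
tool_pos: [506.8, 154.5, 86.1]
contact_force: [-0.1, -0.5, 0.1]
grip_width: 90.8
finger_force: 0.0
```

Released. I'll retreat straight up, then check the drift and bushing numerically.

```bash
python3 -m creep '[{"hand":1,"tx":0,"ty":0,"tz":-0.02,"spin":0},{"hand":1,"tx":0,"ty":0,"tz":-0.03,"spin":0},{"hand":1,"tx":0,"ty":0,"tz":-0.04,"spin":0},{"hand":1,"tx":0,"ty":0,"tz":-0.04,"spin":0},{"hand":1,"tx":0,"ty":0,"tz":-0.02,"spin":0}]'|grep -E "tool_pos|force|width"
python3 -m creep '[{"hand":1,"tx":0,"ty":0,"tz":0,"spin":0},{"hand":1,"tx":0,"ty":0,"tz":0,"spin":0},{"hand":1,"tx":0,"ty":0,"tz":0,"spin":0}]'|grep -E "time|tool_pos"
python3 - <<'E'
from h import *
S0=pickle.load(open('side.pkl','rb'));s=cams.capture('side')
for c in (S0,s):
    h=cv2.cvtColor(c["color"],cv2.COLOR_RGB2HSV)[215:275,285:320]
    m=((h[...,0]>19)&(h[...,0]<32)&(h[...,1]>130)&(h[...,2]>120))
    print([(r+215,int(np.where(m[r])[0].min())+285,int(np.where(m[r])[0].max())+285) for r in range(0,60,4) if m[r].any()])
    w=(cv2.cvtColor(c["color"],cv2.COLOR_RGB2HSV)[168:188,262:284]);k=np.where((w[...,1]<60)&(w[...,2]>130));print("white",len(k[0]),(k[1].mean()+262,k[0].mean()+168) if len(k[0]) else 0)
E
```

```text
tool_pos: [507.4, 154.6, 238.6]
contact_force: [-0.4, -0.4, -0.3]
grip_width: 92.0
finger_force: 0.0
time: 28.2
tool_pos: [506.2, 154.4, 234.8]
[(227, 296, 307), (231, 294, 308), (235, 296, 307), (239, 296, 306), (243, 295, 306), (247, 295, 306), (251, 295, 306), (255, 295, 306), (259, 292, 308), (263, 291, 309), (267, 293, 307)]
white 42 (np.float64(267.0), np.float64(169.21428571428572))
[(227, 297, 306), (231, 295, 309), (235, 296, 308), (239, 296, 306), (243, 296, 306), (247, 296, 306), (251, 296, 306), (255, 296, 306), (259, 292, 309), (263, 292, 310), (267, 293, 308)]
white 45 (np.float64(267.35555555555555), np.float64(169.37777777777777))
```

```bash
python3 -c "
from plant import close_job
print(close_job())"
```

```text
the job is handed in; nothing more can be done
None
```

The job is handed in: the bushing dropped into the catch cup, the shoulder bore on the eye with about 13 N, and by the last side-camera check the brass drift stands upright in its original hole. The result wasn't reported back, and I last saw the bushing in the cup before drawing the drift out.

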